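# Wipe the offcuts down a sloping plate with a scraper block

### The job

Take the scraper block from its mat, set its sole flat on the sloping aluminium plate above the three offcut chips, and wipe all of them down the slope into the grey tray at the plate's foot; move the chips only with the scraper, not with the gripper. Then stand the scraper upright, squarely in the middle of its black mat again and let go. Leave the ring, the weight and the bottle where they are.

Things in the scene. Friction and masses are not known exactly. Their poses are not given: they have to be found in the camera images.
- stand: Fixed blue stand with an aluminium plate sloping 25 degrees down towards the robot. Origin: centre of the plate's upper face, 72 mm above the bench. z: the plate's outward normal; x: straight uphill in the plate; y: across it, to the left. Plate 150 mm long (x -75 to +75 mm), 130 mm wide (y), no rims; low edge 40 mm above the bench, high edge 104 mm.
- tray (a point): Centre of the floor (3 mm above the bench) of the open grey tray fixed at the foot of the plate; axes as stand, tilted with the plate. Level tray: 85 mm long in the downhill direction, 150 mm wide, 24 mm high, walls 3 mm; its rim is 16 mm below the plate's low edge and begins 7 mm behind that edge.
- scraper_mid (a point): Middle of the loose scraper block (57 mm high, 0.25 kg), 28.5 mm above its flat sole. Base 32 mm thick (its x), 110 mm long (its y), 18 mm high; on it an orange grip rib 14 mm thick (x), 70 mm long (y), 18 to 57 mm above the sole: grip it across the 14 mm from above. z points from the sole up the rib. Alike both ways round; starts standing on the mat.
- scraper_sole (a point): Centre of the scraper's flat underside; axes as the scraper's.
- mat_top (a point): Centre of the upper face, 4 mm above the bench, of the fixed black rubber mat, 90 mm (its x) by 170 mm (its y). The scraper stands on it with its axes nearly along the mat's.
- chip_brass_mid (a point): Centre of a loose brass offcut, 16 x 11 x 8 mm, 12 g, held by friction on the plate. Each chip starts with its centre between x = -40 and 0 mm of stand and within 35 mm of the middle (y), so the plate is clear above x = +12 mm.
- chip_copper_mid (a point): Centre of a loose copper offcut, 14 x 13 x 7 mm, 12 g, lying on the plate.
- chip_green_mid (a point): Centre of a loose green plastic offcut, 18 x 10 x 9 mm, 12 g, lying on the plate.
- ring_gauge: Steel ring, bystander, 48 mm across and 14 mm high; origin at the centre of its underside.
- test_weight: Steel check weight with a knob, bystander, 22 mm across and 37 mm high; origin at the centre of its underside.
- solvent_bottle: White squeeze bottle with a red spout, bystander, 46 mm across and 130 mm high; origin at the centre of its underside.

How it is judged:
By the outcome, as a careful person would: the job done as asked, in the order asked, and still so for the second after the job is handed in, with the robot touching nothing.
It also fails if it takes over 56 s, if anything falls off the work surface, if the arm or the gripper's body presses on something with over 40 N, if the wrist force passes 120 N, or if a joint passes its speed limit or range.

### The arm

A 6-joint arm with a two-finger parallel gripper is mounted at the origin on a cart in front of the work surface, level with it; the furniture and walls round the work are solid. World frame = base frame: x ahead of the robot, y to its left, z up, the work surface at z = 0. Lengths are in m, angles in rad, forces in N, time in s.
With the tool pointing down it reaches from about 0.375 to 0.75 m from the base axis. Payload 9 kg.
Tool frame: the origin (TCP) lies on the centre line of the jaws, within the pads' length; the fingertips stand 22 mm ahead of it and the grasp point (between the pads) lies 3 mm ahead of it (tip_extent is the distance from the TCP to the fingertips, in m); z points along the fingers, y is the line along which they close (so a half turn about z gives the same grasp; the last joint's range is limited). The gripper opens to 85 mm and grips with 20 to 120 N. Pads are 22 mm wide; open, the fingers measure 114 mm over their backs; the gripper's body (76 mm by 85 mm) begins 54 mm behind the grasp point. The pads swing forward as they close: fully open they stand 13 mm farther back than shut.
Start: joints at [-1.381, 0.104, 0.097, 1.564, 0, 1.353], TCP at [0.238, -0.551, 0.253] pointing down, gripper open.
Joint ranges: [-2.99, 2.99], [-0.84, 1.86], [-1.1, 1.16], [-1.84, 2.11], [-1.51, 1.56], [-3.14, 3.14]. Speed limits (rad/s): [2.22, 2.22, 2.57, 3.14, 3.14, 3.14].

### API

Orientations are given as a 3x3 rotation matrix whose columns are the frame's x, y, z axes.
In Python, from plant import * gives the robot as it stands. Calls block until the motion is done:
- reach(position, orientation): joint-space move of the TCP to a pose.
- move_straight(position, attitude=None, max_speed=0.15, stop_force=None): straight line of the TCP; attitude=None keeps the orientation; max_speed is the mean speed in m/s. With stop_force (N) it stops when the force on the tool has changed by that much, and returns True; else False.
- set_joints(angles): joint-space move.
- gripper_to(opening, f_grip=None): finger opening in m; f_grip is the grip in N (None keeps the last); returns when the fingers have stopped.
- wait(seconds).
- ik(position, orientation): joint angles nearest the present ones, or None.
- get_state(): the state.
- capture(name): name is "side" or "top"; returns a dict with "color" (400x640x3 uint8, blue, green, red), "fx", "fy", "cx", "cy" (pixels), "k1" (the pictures are not rectified: a ray, as slopes to the right and down, at radius r is drawn at 1 + k1 r^2 times it, then the intrinsics apply), "world_from_camera" (4x4, takes a point from camera to world coordinates). Camera axes: x right, y down, z forward; pixel columns grow to the right and rows downward; lengths in m; the calibration is good to about 2 mm. A picture is of the moment at which its call begins. There is no depth.
A pose or a line that the arm cannot do raises PlanningError and nothing moves.
- hand_in(): hands the job in; it is judged then, once.
Trained networks look in a picture, given as the dict that the camera call returned (one of the last four; its "shot" number tells which), for a name from the list of things; names that differ only in an ending like _2 or _b are one class to them, and where a whole thing is asked for, a point or a joint stands for the part that bears it (a point fixed in the world has none). Each returns a list of dicts, best first, with "conf" (0 to 1); they miss things now and then, are a little off and sometimes report something else, mostly with a low value. They report only what shows in the picture. A call takes as long as a camera call.
- search_frame(picture, target): "extent" ([centre column, centre row, width, height] in pixels, round what is visible of it).
The state is a dict: "time_s": time; "q": joint angles; "dq": joint speeds; "joint_efforts": joint torques, N m; "ee_pos": TCP position; "tcp_rot": TCP orientation; "ft_force": force on the tool from outside, world axes, zero at the start; "moment": the same for the moment, N m; "finger_gap": finger opening in m; "gripper_force": force on a finger pad.
Only numpy, scipy, OpenCV 4.12 (cv2) and the standard library are available. Lean on these libraries where they do the work, as an engineer would, in place of code of your own. Each camera call takes 0.05 s, during which the arm holds its last target. There are 200 camera calls.

## Working session

There is one attempt and no reset: what is moved stays moved. The work goes in short steps, each a Python script; the robot and the scene stay as the last script left them, time stands still between calls to the robot, and variables do not carry over. Pictures are saved under pics/ and viewed, at most 10 in all, crops included, and the job is handed in when it is done.

```bash
ls; mkdir -p pics
python3 - <<'E'
from plant import *
import cv2,numpy as np
for n in ("top","side"):
    p=capture(n); cv2.imwrite(f"pics/{n}0.png",p["color"])
    print(n,p["fx"],p["fy"],p["cx"],p["cy"],p["k1"]);print(np.round(p["world_from_camera"],4).tolist())
    for t in ["stand","tray","scraper_mid","mat_top","chip_brass_mid","chip_copper_mid","chip_green_mid","ring_gauge","test_weight","solvent_bottle"]:
        try: print(t,[(np.round(d["extent"],1).tolist(),round(d["conf"],2)) for d in search_frame(p,t)[:3]])
        except Exception as e: print(t,e)
print(get_state())
E
```

```text
pics
top 412.4623264901117 412.4623264901117 319.15455365086177 197.78022209877253 -0.0336858047767714
[[0.0152, -0.9955, 0.0939, 0.3775], [-0.9999, -0.0154, -0.0017, -0.0122], [0.0031, -0.0939, -0.9956, 1.0211], [0.0, 0.0, 0.0, 1.0]]
stand [([429.1, 205.9, 96.9, 111.1], 0.77)]
tray [([430.2, 205.3, 98.5, 107.1], 0.75)]
scraper_mid [([194.8, 213.8, 47.6, 18.7], 0.86)]
mat_top [([191.8, 211.3, 74.3, 51.4], 0.8)]
chip_brass_mid [([448.5, 200.4, 1.2, 7.4], 0.58)]
chip_copper_mid [([195.4, 215.3, 48.0, 17.7], 0.41)]
chip_green_mid []
ring_gauge [([327.8, 183.2, 21.1, 20.6], 0.71)]
test_weight [([332.1, 212.1, 5.3, 4.9], 0.44)]
solvent_bottle [([295.2, 161.8, 19.0, 26.2], 0.73)]
side 517.3358334466019 517.3358334466019 320.0088170668937 204.3901163424615 0.021348656942932438
[[-0.8873, -0.2256, 0.4023, -0.0248], [-0.4611, 0.4172, -0.7831, 0.9838], [0.0089, -0.8804, -0.4742, 0.6777], [0.0, 0.0, 0.0, 1.0]]
stand [([377.2, 178.2, 85.7, 67.6], 0.89), ([276.2, 297.8, 46.2, 50.2], 0.59)]
tray [([376.0, 178.4, 86.0, 68.1], 0.65)]
scraper_mid [([276.9, 298.1, 47.4, 46.6], 0.84)]
mat_top [([269.8,
[... 331 characters left out ...]
     -1.02148269e-05,  1.35307748e+00]), 'dq': array([-0.00032574, -0.00069542, -0.00052868,  0.00025998, -0.00058657,
       -0.00133717]), 'joint_efforts': array([ 2.71417211e-04, -5.56765902e+01,  5.03776789e+01,  6.45796063e-04,
       -4.48953015e-04,  8.18447859e-06]), 'ee_pos': array([ 0.23796299, -0.55082988,  0.25334518]), 'tcp_rot': array([[ 9.17990890e-01,  3.96601471e-01,  1.47088231e-05],
       [ 3.96601469e-01, -9.17990881e-01, -1.30503737e-04],
       [-3.82554084e-05,  1.25634782e-04, -9.99999991e-01]]), 'ft_force': array([-0.33468819,  0.71680508,  0.17447   ]), 'moment': array([ 0.04724477,  0.02076188, -0.03503337]), 'gripper_force': 0.0, 'finger_gap': 0.0851806758055859}
```

Run:
```python
import cv2,numpy as np
a=cv2.imread("pics/top0.png");b=cv2.imread("pics/side0.png")
A=cv2.resize(a[130:280,140:500],(800,333),interpolation=cv2.INTER_CUBIC)
B=cv2.resize(a[145:265,370:490],(400,400),interpolation=cv2.INTER_CUBIC)[:, :]
cv2.imwrite("pics/c1.png",A)
C=cv2.resize(b[130:350,210:440],(600,574),interpolation=cv2.INTER_CUBIC)
cv2.imwrite("pics/c2.png",C)
```

```text
(no output)
```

View pics/c1.png

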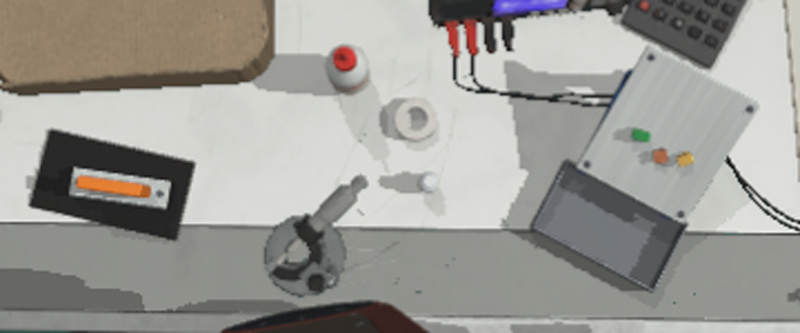

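View pics/c2.png

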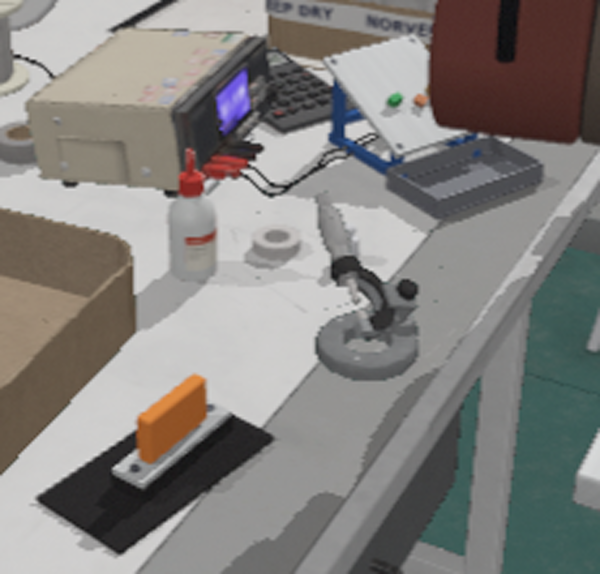

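View pics/top0.png

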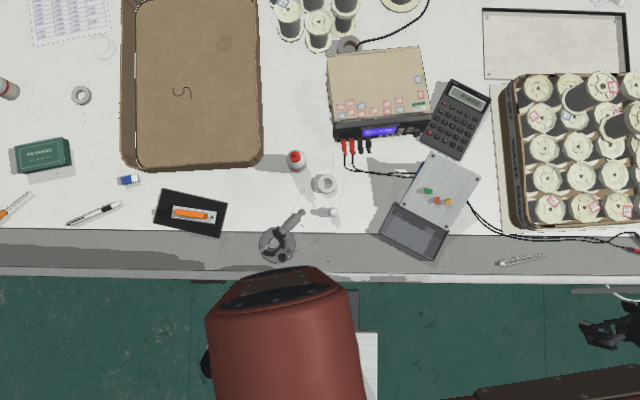

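The overview shows the scraper on its mat at about (193,213) in the top picture. The plate and tray are at about (430,205), with the green chip at (428,191), copper at (437,200) and brass at (448,201). The bottle, ring and weight are in the middle. Next I'll locate the corners at higher magnification.

```bash
cat > h.py <<'E'
import numpy as np,cv2
from scipy.optimize import least_squares
def project(p,P):
    T=np.linalg.inv(p["world_from_camera"]); c=np.atleast_2d(P)@T[:3,:3].T+T[:3,3]
    s=c[:,:2]/c[:,2:]; s=s*(1+p["k1"]*(s**2).sum(1,keepdims=True))
    return s*[p["fx"],p["fy"]]+[p["cx"],p["cy"]]
def backproj(p,uv,z):
    """world point at height z seen at pixel uv"""
    d=(np.array(uv)-[p["cx"],p["cy"]])/[p["fx"],p["fy"]]; s=d.copy()
    for _ in range(10): s=d/(1+p["k1"]*(s@s))
    W=np.array(p["world_from_camera"]); r=W[:3,:3]@np.array([*s,1]); o=W[:3,3]
    return o+r*(z-o[2])/r[2]
def rz(a): c,s=np.cos(a),np.sin(a); return np.array([[c,-s,0],[s,c,0],[0,0,1.]])
def stand_R(a):
    t=np.radians(25); return rz(a)@np.array([[np.cos(t),0,-np.sin(t)],[0,1,0],[np.sin(t),0,np.cos(t)]])
def fit_xya(pics,pts,uvs,z,R,x0):
    """pose (x,y,yaw) of a body with corner points pts seen at uvs (one array per picture)"""
    f=lambda v:np.concatenate([(project(p,np.array([v[0],v[1],z])+(R(v[2])@pts.T).T)-uv)[~np.isnan(uv[:,0])].ravel() for p,uv in zip(pics,uvs)])
    r=least_squares(f,x0); return r.x,np.sqrt(np.mean(r.fun**2))
E
python3 - <<'E'
from plant import *
from h import *
import pickle
t=capture("top");s=capture("side");pickle.dump((t,s),open("p0.pkl","wb"))
# mat: dark outline minus orange/alu, hull
for n,p,roi in (("top",t,(150,180,235,245)),("side",s,(215,265,325,350))):
    c=p["color"];m=np.zeros(c.shape[:2],np.uint8);x0,y0,x1,y1=roi
    m[y0:y1,x0:x1]=(c[y0:y1,x0:x1].max(2)<60)*255
    cs=max(cv2.findContours(m,0,1)[0],key=cv2.contourArea);h=cv2.convexHull(cs)
    q=cv2.approxPolyN(h,4).reshape(-1,2) if hasattr(cv2,"approxPolyN") else None
    print(n,cv2.contourArea(h),q.tolist())
B=cv2.resize(t["color"][140:270,370:490],(552,598),interpolation=cv2.INTER_CUBIC)
cv2.imwrite("pics/c3.png",B)
E
```

```text
top 2342.0 [[226, 203], [218, 238], [153, 222], [162, 188]]
side 2268.5 [[317, 298], [255, 342], [223, 321], [283, 281]]
```

View pics/c3.png

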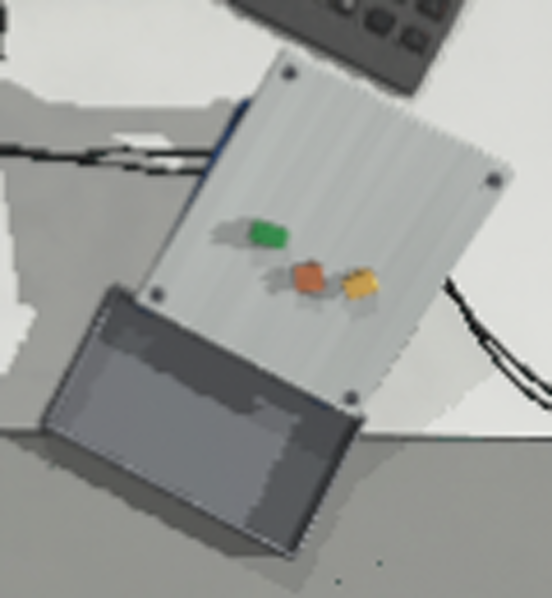

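The close-up shows the plate corners at crop pixels (283,48), (515,172), (360,418) and (133,298). The tray's front rim corners are at about (43,428) and (290,556). The three chips lie across the middle of the plate. Next I'll fit the poses.

```bash
cat > fit.py <<'E'
from h import *
import pickle
t,s=pickle.load(open("p0.pkl","rb"))
f=lambda L:np.array([370,140])+(np.array(L,float)+.5)/4.6-.5
c,sn=np.cos(np.radians(25)),np.sin(np.radians(25))
pl=np.array([[.075,.065,0],[.075,-.065,0],[-.075,-.065,0],[-.075,.065,0]])
uv=f([[283,48],[515,172],[360,418],[133,298]])
Sx,e=fit_xya([t],pl,[uv],.072,stand_R,[.42,-.27,-.5]); print("plate",Sx,e)
# tray rim expressed in stand axes
lv=np.array([[-.146,.075,-.048],[-.146,-.075,-.048]]); R0=stand_R(0)
S2,e2=fit_xya([t],np.vstack([pl,lv@R0]),[np.vstack([uv,f([[43,428],[290,556]])])],.072,stand_R,Sx); print("plate+tray",S2,e2)
mp=np.array([[.045,-.085,0],[-.045,-.085,0],[-.045,.085,0],[.045,.085,0]])
a=np.array([[226,203],[218,238],[153,222],[162,188]],float);b=np.array([[317,298],[255,342],[223,321],[283,281]],float)
for nm,pp,uu in (("top",[t],[a]),("side",[s],[np.roll(b,0,0)]),("side1",[s],[np.roll(b,1,0)]),("side2",[s],[np.roll(b,2,0)]),("side3",[s],[np.roll(b,3,0)])):
    print("mat",nm,*fit_xya(pp,mp,uu,.004,rz,[.37,.3,-.2]))
# scraper rib top (orange), both pictures
def orange(p):
    h=cv2.cvtColor(p["color"],cv2.COLOR_BGR2HSV);m=cv2.inRange(h,(5,150,120),(18,255,255))
    n,l,st,ce=cv2.connectedComponentsWithStats(m); return m,st[1:],ce[1:]
m,st,ce=orange(t);i=[k for k in range(len(st)) if 150<ce[k][0]<235 and st[k][4]>50]
print([(st[k].tolist(),ce[k].tolist()) for k in i])
for k in i:
    mm=np.argwhere(cv2.connectedComponents(m)[1]==k+1)[:,::-1].astype(np.float32); r=cv2.minAreaRect(mm);print(r); bx=cv2.boxPoints(r)
    print([backproj(t,q,.057).round(4).tolist() for q in bx])
R=stand_R(S2[2]);
for n,q in (("g",(268,235)),("c",(310,277)),("b",(360,284))):
    P=backproj(t,f([q])[0],.072)
    # intersect with plate plane z'=4mm
    W=np.array(t["world_from_camera"])[:3,3];d=P-W;O=np.array([S2[0],S2[1],.072]);nn=R[:,2]
    X=W+d*((O+.004*nn-W)@nn)/(d@nn);print(n,(R.T@(X-O)).round(4))
E
python3 fit.py
```

```text
plate [ 0.48683031 -0.29278906 -0.47229197] 0.42908936121934177
plate+tray [ 0.48678533 -0.29225413 -0.47621835] 0.6288216688442112
mat top [ 0.43155799  0.30598598 -0.21380043] 0.6991280681184698
mat side [ 0.43642579  0.30853411 -2.01833001] 15.511868542019322
mat side1 [ 0.43020361  0.30797934 -0.22215121] 0.6263976822915686
mat side2 [0.43642581 0.30853404 1.12326113] 15.5118685420649
mat side3 [0.43020361 0.30797934 2.91944145] 0.6263976822915549
[([175, 210, 33, 9, 171], [190.7485380116959, 213.77777777777777])]
((190.8199920654297, 213.7599639892578), (32.38549041748047, 5.232591152191162), 8.13010311126709)
[[0.4249, 0.3251, 0.057], [0.4371, 0.324, 0.057], [0.4275, 0.2479, 0.057], [0.4154, 0.2491, 0.057]]
g [-0.0105  0.0235  0.004 ]
c [-0.0195 -0.0057  0.004 ]
b [-0.0106 -0.0289  0.004 ]
```

```bash
cat >> h.py <<'E'
def box(cx,cy,lx,ly,z0,z1):
    return np.array([[cx+i*lx/2,cy+j*ly/2,z] for i in(-1,1) for j in(-1,1) for z in(z0,z1)])
def mom(m,sc=1.):
    M=cv2.moments(m,True);a=M["m00"];return np.array([M["m10"]/a,M["m01"]/a,M["mu20"]/a,M["mu11"]/a,M["mu02"]/a])
def rib_mask(p,roi):
    h=cv2.cvtColor(p["color"],cv2.COLOR_BGR2HSV);m=cv2.inRange(h,(4,120,60),(20,255,255));z=np.zeros_like(m);x0,y0,x1,y1=roi
    z[y0:y1,x0:x1]=m[y0:y1,x0:x1];return z
def fit_rib(pics,rois,x0,zsole=.004):
    """scraper pose (x,y,yaw), standing, from moments of the orange rib"""
    obs=[mom(rib_mask(p,r)) for p,r in zip(pics,rois)]
    B=box(0,0,.014,.070,.018+zsole,.057+zsole)
    def f(v):
        o=[]
        for p,m,r in zip(pics,obs,rois):
            uv=(project(p,np.array([v[0],v[1],0])+B@rz(v[2]).T)-r[:2]+.5)*16-.5
            im=np.zeros(((r[3]-r[1])*16,(r[2]-r[0])*16),np.uint8)
            cv2.fillConvexPoly(im,cv2.convexHull(uv.astype(np.float32)).astype(int),1)
            k=mom(im);k=np.r_[(k[:2]+.5)/16-.5+r[:2],k[2:]/256];o.append((k-m)/[1,1,10,10,10])
        return np.concatenate(o)
    r=least_squares(f,x0,diff_step=[.005,.005,.1],x_scale=[.01,.01,.1]);return r.x,r.fun.round(2)
def Rdown(a,sg=1):
    """tool down, jaw line y along heading a"""
    y=sg*np.array([np.cos(a),np.sin(a),0]);z=np.array([0,0,-1.]);return np.c_[np.cross(y,z),y,z]
S=np.array([.4868,-.2924,.072]);SA=-.474;RS=stand_R(SA)
MAT=np.array([.4309,.3070,.004]);MA=-.218
HG=.046   # TCP height above sole
def tool_from_scraper(R,sg): return np.c_[-sg*R[:,1]*-1*-1,sg*R[:,0],-R[:,2]] if False else np.c_[np.cross(sg*R[:,0],-R[:,2]),sg*R[:,0],-R[:,2]]
E
sed -i 's/return np.c_\[-sg.*if False else /return /' h.py
python3 - <<'E'
from plant import *
from h import *
import pickle
t,s=pickle.load(open("p0.pkl","rb"))
r=[(150,180,235,245),(215,250,325,350)]
print(fit_rib([t,s],r,[.426,.287,-.14]));print(fit_rib([t],r[:1],[.426,.287,-.14]));print(fit_rib([s],r[1:],[.426,.287,-.14]))
for sg in(1,-1):
    for nm,P,R in (("mat",MAT+[0,0,HG],rz(MA)),("mathi",MAT+[0,0,.25],rz(MA)),*((f"x{x}",S+RS@[x,0,HG+dz],RS) for x,dz in((.045,.1),(.045,0),(-.075,0),(-.075,.08)))):
        q=ik(P,tool_from_scraper(R,sg));print(sg,nm,None if q is None else np.round(q,2))
E
```

```text
(array([ 0.42741849,  0.29137551, -0.11665394]), array([-0.2 , -0.25,  0.76,  0.02,  0.04,  0.25, -0.12,  0.62, -0.39,
        0.83]))
(array([ 0.4268313 ,  0.2905096 , -0.15674291]), array([0.08, 0.02, 0.65, 0.35, 0.14]))
(array([ 0.42773742,  0.29183357, -0.09959468]), array([ 0.  , -0.05,  0.45, -0.38,  0.93]))
1 mat [ 0.37 -0.04 -0.43  1.19  0.    2.16]
1 mathi [ 0.37 -0.11 -0.12  1.57  0.    2.16]
1 x0.045 [-0.87 -0.63 -0.64  1.15  0.16  1.21]
1 x0.045 [-0.83 -0.46 -0.69  0.92  0.15  1.24]
1 x-0.075 None
1 x-0.075 None
-1 mat [ 0.37 -0.04 -0.43  1.19  0.   -0.98]
-1 mathi [ 0.37 -0.11 -0.12  1.57  0.   -0.98]
-1 x0.045 [-0.87 -0.63 -0.64  1.15  0.16 -1.93]
-1 x0.045 [-0.83 -0.46 -0.69  0.92  0.15 -1.9 ]
-1 x-0.075 None
-1 x-0.075 None
```

Run:
```python
from plant import *
from h import *
from scipy.spatial.transform import Rotation as Ro
def pose(x,y,phi,tau,h,sg):
    Rsc=RS@rz(phi); T=tool_from_scraper(Rsc,sg)@Ro.from_euler('y',tau).as_matrix()
    return S+RS@[x,y,h],T
best=[]
for sg in(1,-1):
  for phi in np.radians([-30,-15,0,15,30]):
    for tau in np.radians([-35,-20,-10,0,10,20,35]):
      for y in(0,):
        lo=None
        for x in np.arange(.05,-.081,-.01):
            if ik(*pose(x,y,phi,tau,HG,sg)) is None: break
            lo=x
        best.append((lo if lo is not None else 9,sg,round(np.degrees(phi)),round(np.degrees(tau))))
for b in sorted(best)[:14]: print(b)
print([b for b in best if b[2]==0])
for x in(-.03,-.04,-.05): print(x,ik(*pose(x,0,0,0,HG,1)))
```

```text
(np.float64(-0.08000000000000003), -1, -30, -35)
(np.float64(-0.08000000000000003), -1, -30, 10)
(np.float64(-0.08000000000000003), -1, -30, 20)
(np.float64(-0.08000000000000003), -1, -30, 35)
(np.float64(-0.08000000000000003), -1, -15, -35)
(np.float64(-0.08000000000000003), -1, -15, -20)
(np.float64(-0.08000000000000003), -1, -15, 20)
(np.float64(-0.08000000000000003), -1, -15, 35)
(np.float64(-0.08000000000000003), -1, 0, -35)
(np.float64(-0.08000000000000003), -1, 0, -20)
(np.float64(-0.08000000000000003), -1, 0, -10)
(np.float64(-0.08000000000000003), -1, 0, 35)
(np.float64(-0.08000000000000003), -1, 15, -35)
(np.float64(-0.08000000000000003), -1, 15, -20)
[(np.float64(-0.08000000000000003), 1, 0, -35), (np.float64(-0.06000000000000001), 1, 0, -20), (np.float64(-0.05000000000000002), 1, 0, -10), (np.float64(-0.06000000000000001), 1, 0, 0), (np.float64(-0.08000000000000003), 1, 0, 10), (np.float64(-0.08000000000000003), 1, 0, 20), (np.float64(-0.08000000000000003), 1, 0, 35), (np.float64(-0.08000000000000003), -1, 0, -35), (np.float64(-0.08000000000000003), -1, 0, -20), (np.float64(-0.08000000000000003), -1, 0, -10), (np.float64(-0.06000000000000001), -1, 0, 0), (np.float64(-0.05000000000000002), -1, 0, 10), (np.float64(-0.06000000000000001), -1, 0, 20), (np.float64(-0.08000000000000003), -1, 0, 35)]
-0.03 [-0.89588158 -0.71515436 -0.91960529  0.9641175   0.17392838  1.18445944]
-0.04 [-0.90584274 -0.75475404 -0.95043127  0.9745207   0.17782043  1.17514645]
-0.05 [-0.91629187 -0.79610389 -0.9815374   0.98651451  0.18188688  1.16536323]
```

```bash
cat >> h.py <<'E'
from scipy.spatial.transform import Rotation as Ro
SG=1;TAU=np.radians(15);HG=.048
def tool(Rsc): return tool_from_scraper(Rsc,SG)@Ro.from_euler('y',TAU).as_matrix()
def on_plate(x,h=0,y=0): return S+RS@[x,y,HG+h],tool(RS)
E
python3 - <<'E'
from plant import *
import h
from h import *
for sg,tau in((1,10),(1,15),(1,20),(-1,-15)):
    h.SG=sg;h.TAU=np.radians(tau);print(sg,tau)
    for n,(P,R) in (("mat",(MAT+[0,0,HG],tool(rz(MA)))),("hi",(MAT+[0,0,.25],tool(rz(MA)))),*((f"{x} {z}",on_plate(x,z)) for x,z in((.045,.12),(.045,0),(0,0),(-.04,0),(-.07,0),(-.075,0.1)))):
        q=ik(P,R);print(n,None if q is None else np.round(q,2))
E
```

```text
1 10
mat [ 0.29 -0.19 -0.57  1.11  0.15  2.08]
hi [ 0.29 -0.26 -0.25  1.49  0.15  2.08]
0.045 0.12 [-0.99 -0.58 -0.57  1.27  0.36  1.08]
0.045 0 [-0.93 -0.39 -0.64  1.    0.35  1.13]
0 0 [-0.97 -0.52 -0.77  1.02  0.36  1.09]
-0.04 0 [-1.02 -0.65 -0.88  1.05  0.37  1.04]
-0.07 0 [-1.06 -0.76 -0.97  1.09  0.38  1.  ]
-0.075 0.1 None
1 15
mat [ 0.24 -0.26 -0.63  1.07  0.23  2.04]
hi [ 0.24 -0.32 -0.32  1.46  0.23  2.04]
0.045 0.12 [-1.03 -0.52 -0.54  1.32  0.45  1.01]
0.045 0 [-0.97 -0.34 -0.6   1.05  0.44  1.07]
0 0 [-1.02 -0.46 -0.73  1.06  0.45  1.02]
-0.04 0 [-1.07 -0.58 -0.84  1.09  0.46  0.97]
-0.07 0 [-1.11 -0.67 -0.92  1.12  0.47  0.92]
-0.075 0.1 None
1 20
mat [ 0.19 -0.31 -0.7   1.04  0.32  2.01]
hi [ 0.19 -0.39 -0.38  1.43  0.32  2.01]
0.045 0.12 [-1.08 -0.45 -0.5   1.37  0.53  0.93]
0.045 0 [-1.01 -0.27 -0.56  1.1   0.52  1.  ]
0 0 [-1.06 -0.38 -0.68  1.11  0.53  0.95]
-0.04 0 [-1.11 -0.49 -0.79  1.14  0.54  0.89]
-0.07 0 [-1.16 -0.57 -0.87  1.17  0.54  0.84]
-0.075 0.1 [-1.24 -0.77 -0.82  1.46  0.55  0.74]
-1 -15
mat [ 0.24 -0.26 -0.63  1.07  0.23 -1.1 ]
hi [ 0.24 -0.32 -0.32  1.46  0.23 -1.1 ]
0.045 0.12 [-1.03 -0.52 -0.54  1.32  0.45 -2.13]
0.045 0 [-0.97 -0.34 -0.6   1.05  0.44 -2.07]
0 0 [-1.02 -0.46 -0.73  1.06  0.45 -2.12]
-0.04 0 [-1.07 -0.58 -0.84  1.09  0.46 -2.17]
-0.07 0 [-1.11 -0.67 -0.92  1.12  0.47 -2.22]
-0.075 0.1 None
```

Run:
```python
from plant import *
from h import *
c=np.array([.4273,.2911,.004]);a=-.125;R=tool(rz(a))
reach(c+[0,0,.22],R); move_straight(c+[0,0,HG+.06],max_speed=.25)
f0=get_state()["ft_force"]; print("hit",move_straight(c+[0,0,HG],max_speed=.08,stop_force=8))
gripper_to(0.0,f_grip=70); s=get_state(); print(s["time_s"],s["finger_gap"],s["gripper_force"],s["ft_force"]-f0,s["ee_pos"]-c)
move_straight(c+[0,0,HG+.03],max_speed=.06); wait(.3);s=get_state(); print(s["ft_force"]-f0,s["finger_gap"])
move_straight(c+[0,0,.26],max_speed=.25)
t=capture("top");d=capture("side");s=get_state();print(s["time_s"],s["ee_pos"],s["ft_force"])
A=cv2.resize(d["color"][100:340,160:400],(580,580));cv2.imwrite("pics/g1.png",A)
```

```text
hit False
6.3833 0.012863931951924566 69.88389015197754 [ 0.37019316  0.04606208 -0.645594  ] [1.66109309e-04 1.72428176e-05 4.81277724e-02]
[-0.15603671  0.55754086 -2.84998407] 0.012892267997558424
8.3083 [0.42650694 0.29090593 0.26185738] [-0.73276331  0.41627535 -3.36648614]
```

View pics/g1.png

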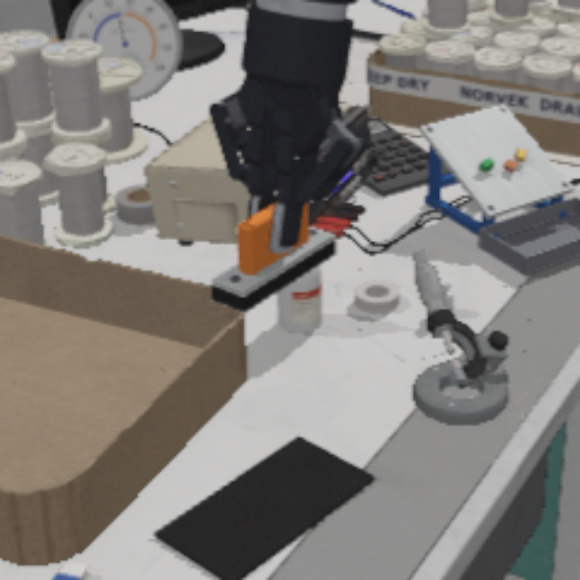

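The scraper is held squarely, the mat is empty, and the chips are visible on the plate at about (487,165), (510,166) and (521,155) in the crop. The clear view lets me refine the stand and mat poses.

Run:
```python
from plant import *
from h import *
import pickle
t=capture("top");s=capture("side");pickle.dump((t,s),open("p1.pkl","wb"))
cv2.imwrite("pics/g2.png",cv2.resize(s["color"][130:220,325:425],(600,540),interpolation=cv2.INTER_CUBIC))
# predicted corners with the present stand pose
pl=np.array([[.075,.065,0],[.075,-.065,0],[-.075,-.065,0],[-.075,.065,0]])
print(((project(s,S+pl@RS.T)-[325,130]+.5)*6-.5).round(0).tolist())
# mat from moments, each view
for p,roi,n in ((s,(215,265,325,350),"side"),(t,(150,180,235,245),"top")):
    c=p["color"];x0,y0,x1,y1=roi;m=np.zeros(c.shape[:2],np.uint8);m[y0:y1,x0:x1]=c[y0:y1,x0:x1].max(2)<75
    k,l,st,_=cv2.connectedComponentsWithStats(m);i=1+st[1:,4].argmax();ob=mom((l==i).astype(np.uint8));B=box(0,0,.09,.17,0,.004)
    def f(v):
        uv=(project(p,np.array([v[0],v[1],0])+B@rz(v[2]).T)-[x0,y0]+.5)*16-.5
        im=np.zeros(((y1-y0)*16,(x1-x0)*16),np.uint8);cv2.fillConvexPoly(im,cv2.convexHull(uv.astype(np.float32)).astype(int),1)
        q=mom(im);return (np.r_[(q[:2]+.5)/16-.5+[x0,y0],q[2:]/256]-ob)/[1,1,20,20,20]
    r=least_squares(f,[.431,.307,-.218],diff_step=[.005,.005,.05],x_scale=[.01,.01,.1]);print(n,r.x,r.fun.round(2),st[i,4])
```

```text
[[50.0, 133.0], [258.0, 77.0], [433.0, 287.0], [224.0, 356.0]]
side [ 0.43221433  0.30471071 -0.18974733] [ 0.01 -0.08  0.23 -0.15  0.62] 2539
top [ 0.42726374  0.28270832 -0.55198749] [0.44 0.57 3.2  3.23 2.35] 1671
```

View pics/g2.png

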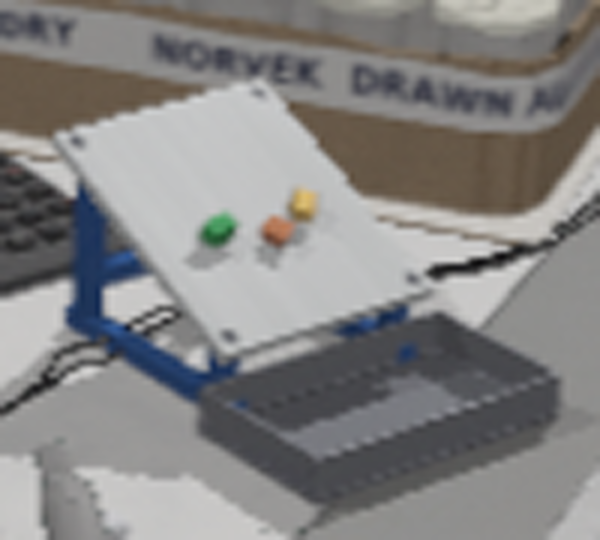

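The predicted plate corners match the picture to within a pixel. Next I'll move above the plate, capture the now unobstructed mat from the top, and touch down.

Run:
```python
from plant import *
from h import *
import pickle
P,R=on_plate(.045,.09); reach(P,R)
t=capture("top");pickle.dump(t,open("p2.pkl","wb"))
move_straight(on_plate(.045,.02)[0],max_speed=.15); wait(.2); f0=get_state()["ft_force"]; np.save("f0.npy",f0)
hit=move_straight(on_plate(.045,-.012)[0],max_speed=.025,stop_force=5)
s=get_state();print(hit,s["time_s"],RS.T@(s["ee_pos"]-S)*1000-[0,0,HG*1000],RS.T@(s["ft_force"]-f0),RS.T@s["moment"])
d=capture("side");cv2.imwrite("pics/g3.png",cv2.resize(d["color"][110:230,300:440],(700,600),interpolation=cv2.INTER_CUBIC))
p=t
for roi in ((150,180,235,245),):
    c=p["color"];x0,y0,x1,y1=roi;m=np.zeros(c.shape[:2],np.uint8);m[y0:y1,x0:x1]=c[y0:y1,x0:x1].max(2)<75
    k,l,st,_=cv2.connectedComponentsWithStats(m);i=1+st[1:,4].argmax();ob=mom((l==i).astype(np.uint8));B=box(0,0,.09,.17,0,.004)
    def f(v):
        uv=(project(p,np.array([v[0],v[1],0])+B@rz(v[2]).T)-[x0,y0]+.5)*16-.5
        im=np.zeros(((y1-y0)*16,(x1-x0)*16),np.uint8);cv2.fillConvexPoly(im,cv2.convexHull(uv.astype(np.float32)).astype(int),1)
        q=mom(im);return (np.r_[(q[:2]+.5)/16-.5+[x0,y0],q[2:]/256]-ob)/[1,1,20,20,20]
    r=least_squares(f,[.431,.307,-.2],diff_step=[.005,.005,.05],x_scale=[.01,.01,.1]);print(r.x,r.fun.round(2),st[i,4],st[i])
```

```text
True 12.1833 [44.82846754  0.10715146 -0.25226261] [-0.24549777 -0.48400664  8.77627208] [-0.1130757   0.62426186  0.19808232]
[ 0.43079474  0.30493108 -0.23685026] [-0.03 -0.02  0.73  0.31  0.39] 2388 [ 154  189   73   49 2388]
```

View pics/g3.png

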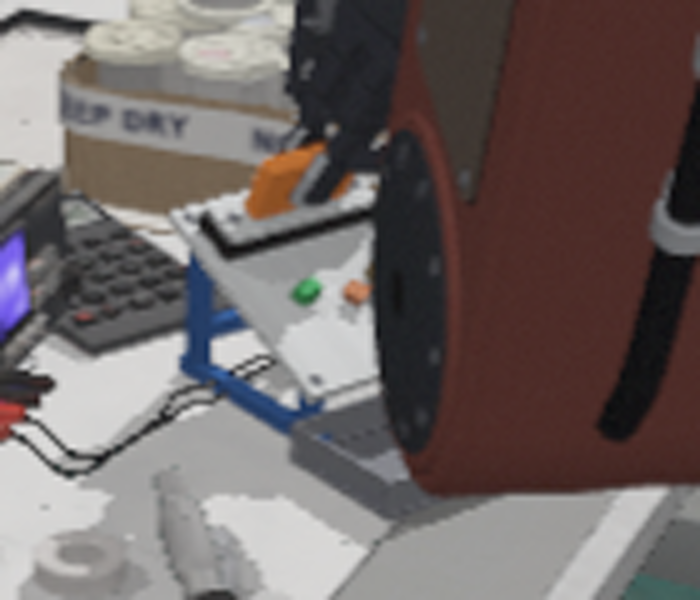

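The sole is on the plate above the chips, touching within 0.3 mm of the predicted height. I'll wipe in segments, watching the normal force.

Run:
```python
from plant import *
from h import *
f0=np.load("f0.npy"); h=-.0006
for x in (.03,.01,-.01,-.03,-.05,-.064,-.071):
    move_straight(on_plate(x,h)[0],max_speed=.06)
    s=get_state(); F=RS.T@(s["ft_force"]-f0); e=RS.T@(s["ee_pos"]-S)*1000-[0,0,HG*1000]
    print(x,round(h*1e3,2),F.round(1),e.round(2),round(s["finger_gap"],4))
    if F[2]>14: h+=.0004
    elif F[2]<4: h-=.0004
    if F[2]>40: break
wait(.3)
t=capture("top");d=capture("side");print(get_state()["time_s"])
cv2.imwrite("pics/g4.png",np.hstack([cv2.resize(t["color"][150:270,370:490],(400,400),interpolation=cv2.INTER_CUBIC),cv2.resize(d["color"][120:240,310:430],(400,400),interpolation=cv2.INTER_CUBIC)]))
```

```text
0.03 -0.6 [-2.7 -0.  11. ] [ 2.984e+01  2.000e-02 -2.400e-01] 0.0129
0.01 -0.6 [-2.6 -0.4 12.3] [ 9.55  0.04 -0.26] 0.0132
-0.01 -0.6 [-1.7  0.6 14. ] [-10.65   0.07  -0.28] 0.0131
-0.03 -0.2 [-3.2  0.8 12.5] [-31.49   0.23  -0.26] 0.0126
-0.05 -0.2 [-3.6  1.7 12.9] [-51.41   0.25  -0.28] 0.013
-0.064 -0.2 [-3.4  1.2 13.3] [-65.39   0.28  -0.27] 0.013
-0.071 -0.2 [-2.4  0.5 12.3] [-72.28   0.16  -0.28] 0.0128
15.5917
```

View pics/g4.png

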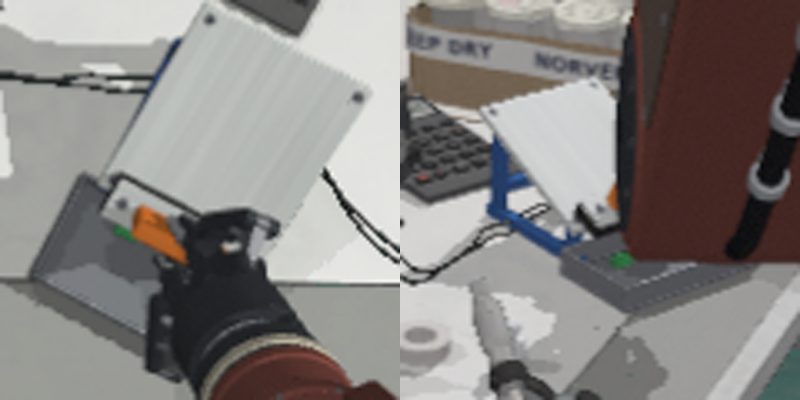

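The plate is clear and the green chip shows in the tray; the arm hides the other two. I'll lift off and check the tray from a clear position.

Run:
```python
from plant import *
from h import *
move_straight(on_plate(-.05,.03)[0],max_speed=.12)
move_straight(on_plate(.02,.10)[0],max_speed=.2)
M=np.array([.4313,.305,.004]);R=tool(rz(-.215))
reach(M+[0,0,.24],R)
t=capture("top")
for n in("brass","copper","green"): print(n,[(np.round(d["extent"],1).tolist(),round(d["conf"],2)) for d in search_frame(t,f"chip_{n}_mid")[:2]])
move_straight(M+[0,0,HG+.02],max_speed=.25); wait(.2); f0=get_state()["ft_force"]
hit=move_straight(M+[0,0,HG-.006],max_speed=.025,stop_force=4);s=get_state();print(hit,s["time_s"],s["ee_pos"]-M,s["ft_force"]-f0)
cv2.imwrite("pics/g5.png",cv2.resize(t["color"][150:270,370:490],(500,500),interpolation=cv2.INTER_CUBIC))
```

```text
brass []
copper []
green []
True 20.7833 [7.11292548e-05 1.26672323e-05 4.80534716e-02] [ 0.63685329 -0.97090552  6.90370997]
```

View pics/g5.png

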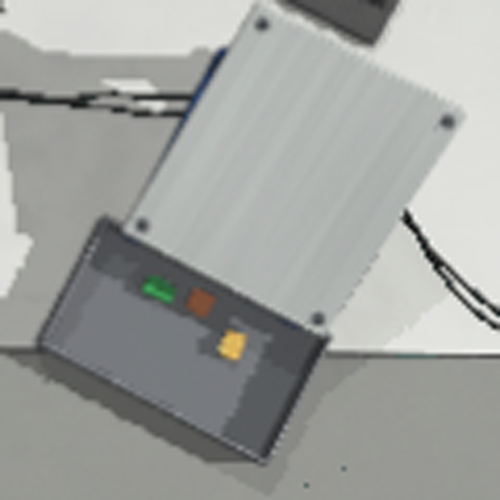

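All three chips lie in the tray (crop pixels green (158,290), copper (200,302), brass (232,346)) and the scraper stands on its mat. Now I'll release it, retreat and check the placing.

Run:
```python
from plant import *
from h import *
s=get_state();P=s["ee_pos"]
gripper_to(.05); gripper_to(.085)
move_straight(P+[0,0,.02],max_speed=.05); move_straight(P+[0,0,.20],max_speed=.25)
reach(np.array([.40,.0,.32]),s["tcp_rot"])
t=capture("top");d=capture("side");r=[(150,180,235,245),(215,250,325,350)]
print(get_state()["time_s"],fit_rib([t,d],r,[.431,.305,-.2]),fit_rib([t],r[:1],[.431,.305,-.2]),fit_rib([d],r[1:],[.431,.305,-.2]))
cv2.imwrite("pics/g6.png",np.hstack([cv2.resize(t["color"][170:260,145:245],(400,360),interpolation=cv2.INTER_CUBIC),cv2.resize(d["color"][255:355,215:326],(400,360),interpolation=cv2.INTER_CUBIC)]))
```

```text
24.4 (array([ 0.4299843 ,  0.30522397, -0.21280077]), array([-0.16, -0.22,  0.72,  0.12,  0.09,  0.22, -0.08,  0.72, -0.3 ,
        0.62])) (array([ 0.42949815,  0.30489686, -0.25017862]), array([-0.02, -0.04,  0.49,  0.39,  0.25])) (array([ 0.43030634,  0.30556043, -0.19352482]), array([-0.01, -0.02,  0.51, -0.31,  0.75]))
```

View pics/g6.png

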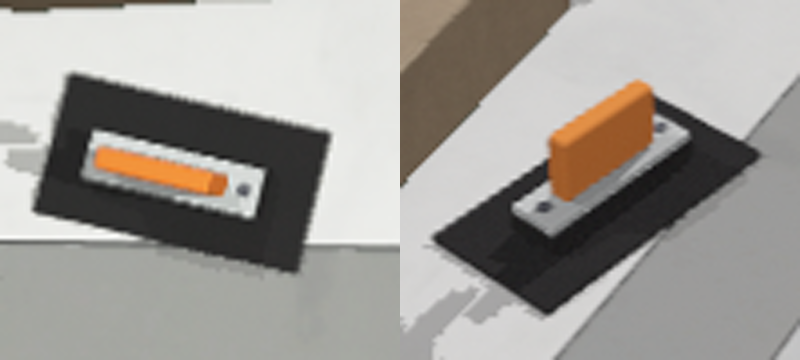

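The scraper stands upright at the mat's middle, within about 1–2 mm and 1 degree, and the gripper is clear.

```bash
python3 -c "
from plant import *
print(hand_in())"
```

```text
the job is handed in; nothing more can be done
None
```

The job is handed in at about 24 s: all three chips are in the tray, the scraper stands upright within about 2 mm of the mat's middle, and the ring, weight and bottle were not touched.

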